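# Lock the format stop with a ball-lock pin

## Robot

A 6-joint arm with a two-finger parallel gripper is mounted at the origin on a cart in front of the work surface, level with it; the furniture and walls round the work are solid. World frame = base frame: x ahead of the robot, y to its left, z up, the work surface at z = 0. Lengths are in m, angles in rad, forces in N, time in s.
With the tool pointing down it reaches from about 0.35 to 0.975 m from the base axis. Payload 4.9 kg.
Tool frame: the origin (TCP) lies midway between the tips of the shut fingers; the grasp point (between the pads) lies 19 mm behind it; z points along the fingers, y is the line along which they close (so a half turn about z gives the same grasp; the last joint's range is limited). The gripper opens to 85 mm and grips with 20 to 120 N. Pads are 22 mm wide; open, the fingers measure 114 mm over their backs; the gripper's body (76 mm by 85 mm) begins 54 mm behind the grasp point. The pads swing forward as they close: fully open they stand 13 mm farther back than shut.
Start: joints at [1.055, 0.053, 1.613, -0, 1.476, -0.119], TCP at [0.242, 0.576, 0.231] pointing down, gripper open.
Joint ranges: [-3.01, 3.01], [-1.01, 2.22], [0.06, 2.58], [-1.02, 4.17], [0.09, 2.62], [-3.14, 3.14]. Speed limits (rad/s): [2.57, 2.57, 3.14, 3.14, 3.14, 3.14].

## Interface

Orientations are given as a unit quaternion [w, x, y, z].
In Python, from workcell import bot, imaging gives the robot as it stands.
- The arm moves only by the tool apply_moves, never from a script. Its argument "increments" is a list of rows, each a list of 3 entries, a list of its own where there are three numbers: the shift along the tool's x, y, z each as a share of 0.25 m, from -1 to 1, then the turn, a rotation vector about the tool's x, y, z each as a share of 180 degrees, from -1 to 1, then the gripper's target within -1 to 1 (fully open at 1, half-way at 0, shut at -1). A call has 1 to 8 rows; each row is the pose to reach, as a shift and turn from the pose commanded when the call began, along the tool's axes at that moment, turning the shorter way round; what a row does not reach only later rows make up. A row lasts 1/12 s, in which the tool goes at most 41.7 mm and 7.16 degrees, less where a joint would pass 70% of its speed; a pose out of reach is approached as far as the arm can. A call with a number of a shift or a turn outside -1 to 1 is refused whole. A call with a gripper value outside its range is refused whole. The fingers move at their own pace and stop on an object; the grip force is fixed at half the most. Time passes only in rows, so rows that repeat a pose let the fingers close. It gives the time, the measured TCP pose, the force, the opening and the grip force at its end, in the units of the state.
- bot.read_state(): the state, without advancing time (a new reading comes with each control period).
- imaging.camera(name): name is "scene" or "top"; returns (picture, depth): 420x560x3 uint8, red, green, blue; 420x560 float32, m along the optical axis (not along the pixel's ray), 0 where there is no reading.
- imaging.camera_params(name): a dict with "fx", "fy", "cx", "cy" (pixels), "R" (3x3) and "t" (3): a world point X has camera coordinates R X + t. Camera axes: x right, y down, z forward; pixel columns grow to the right and rows downward; lengths in m; the calibration is good to about 2 mm. A picture is of the moment at which its call begins. camera_params takes no time and is no camera call.
- bot.sign_off(): hands the job in; it is judged then, once.
The state is a dict: "t": time; "joints": joint angles; "joint_vel": joint speeds; "effort": joint torques, N m; "eef_pos": TCP position; "tool_rot": TCP orientation; "ft_force": force on the tool from outside, world axes, zero at the start; "ft_torque": the same for the moment, N m; "gripper_width": finger opening in m; "grasp_force": force on a finger pad.
Only numpy, scipy, OpenCV 4.12 (cv2) and the standard library are available. Lean on these libraries where they do the work, as an engineer would, in place of code of your own. Each camera call takes 0.05 s, during which the arm holds its last target. There are 200 camera calls.

## Task

Push the blue-ended tongue of the stop fixture fully home so that the holes line up, then take the ball-lock pin from its stand by squeezing its red thumb button in, and, keeping the button in, feel it down through the aligned holes until its flange is flush on the guide block, and let go so that the button springs out and the pin locks. The guide block is adjustable and may sit several millimetres off centre on the fixture, so go by feel and do not press harder than about 25 N on the fixture. Leave the things round about where they are.

Things in the scene. Friction and masses are not known exactly. Their poses are not given: they have to be found in the camera images.
- fixture: Fixed stop fixture. Origin: centre of the underside of its steel base plate, 85 (x) x 100 (y) x 8 mm; x, y along its edges, z up. On it an aluminium guide block, 72 (x) x 60 (y) mm, two cheeks 30-42 and 54-66 mm above the origin with one vertical 15.5 mm hole through both, free space below down to 8 mm.
- hole_nominal (a point): Drawn place of the hole's mouth: on the fixture's z axis, 66 mm up, in the plane of the guide block's flat top. The block is bolted in slots: it does not move, but its real hole (and the tongue with it) is up to 5 mm off this point in the fixture's x and in its y, differently each time and not measured. The nose drops in within about 2.5 mm of the hole's centre; else it stands on the flat top.
- tongue (a joint): How far the steel tongue is drawn out from between the cheeks to the fixture's -y, m: 0 = home at its hard stop, its 17.5 mm hole in line; at most 0.06. Drags with 2.5 N, stays where left. Its blue upright push plate, 36 (x) x 10 (y) mm, 43 to 85 mm above the fixture's origin, has its outer face at fixture y = -85 mm minus this value, give or take 5 mm. Push it to +y.
- pin_stand: Fixed grey stand, base 66 x 66 x 6 mm with a post 44 x 44 mm, top 62 mm high, with a wide 24.5 mm square hole in which the pin hangs by its flange. Origin: centre of its underside, z up.
- pin_grip (a point): On the pin's axis in its black handle, 30 (x) x 26 (y) x 43 (z) mm, x to the side of the red button, z up along the pin; 29 mm above the flange's underside, 19 mm below the top. Pin about 0.16 kg: flange 31 mm across, 5 mm thick; below it a 14 mm shank, 43 mm long, then a nose tapering to 9.2 mm over 7 mm more (tip 79 mm below this point).
- button (a joint): Red thumb button on the handle's +x side, face 14 x 18 mm, centred level with pin_grip: 0 = out (5 mm proud; 35 mm over button and handle), 0.005 = flush. Its spring takes 6 N at first, 15 N at flush: grip across x with 30 N or more. While it is out two balls (21 mm over both) stand out of the shank 38-43 mm below the flange and do not pass the hole; held flush, they are inside.
- pin_flange (a point): Centre of the underside of the pin's flange, on the pin's axis; axes as pin_grip. 66 mm above the fixture's origin when home; the balls are then 2 mm below the lower cheek and spring out when the button is let go.
- tub_1: Bystander: clear tub of cotton buds, 59 x 59 x 80 mm; origin at its underside.
- hex_key_5: Bystander: black hex key, 27 x 78 x 5 mm; origin at its underside.
- oil_bottle: Bystander: small oil bottle with red spout, 44 x 44 x 145 mm; origin at its underside.

How it is judged:
By the outcome, as a careful person would: the job done as asked, in the order asked, and still so for the second after the job is handed in, with the robot touching nothing.
It also fails if it takes over 72 s, if anything falls off the work surface, if the arm or the gripper's body presses on something with over 40 N, if the wrist force passes 120 N, or if a joint passes its speed limit or range.

## Working session

There is one attempt and no reset: what is moved stays moved. The work goes in short steps, Python scripts to look and compute and a tool call to move; the robot and the scene stay as the last step left them, time stands still between calls to the robot, and variables do not carry over. Pictures are saved under pics/ and viewed, at most 10 in all, crops included, and the job is handed in when it is done.

Besides the shell and the picture viewer there is one more tool, called after ">>>" as name(argument=value, ...), one argument or row to a line, values as JSON. apply_moves: Moves the arm, as the interface text tells. Its arguments: {"type":"object","properties":{"increments":{"type":"array"}},"required":["increments"]}

```bash
mkdir -p pics; cat > h.py <<'E'
import numpy as np, cv2
from workcell import bot, imaging
def snap(n,tag):
    im,d=imaging.camera(n); cv2.imwrite(f'pics/{tag}.png',im[:,:,::-1]); np.save(f'pics/{tag}.npy',d); return im,d
def pts(n,d):
    p=imaging.camera_params(n); v,u=np.indices(d.shape)
    c=np.stack([(u-p['cx'])/p['fx']*d,(v-p['cy'])/p['fy']*d,d],-1)
    return (c-np.array(p['t']))@np.array(p['R'])
E
python3 - <<'E'
from h import *
for n in('scene','top'):
    snap(n,n+'0'); p=imaging.camera_params(n); print(n,p['fx'],p['cx'],p['cy'],np.round(p['R'],3).tolist(),p['t'])
a=cv2.imread('pics/top0.png');cv2.imwrite('pics/top0b.png',cv2.resize(a,(800,600)))
a=cv2.imread('pics/scene0.png');cv2.imwrite('pics/scene0b.png',cv2.resize(a,(800,600)))
print(bot.read_state())
E
```

```text
scene 479.20912906938264 286.39852555256346 206.99413426562157 [[0.626, -0.78, 0.023], [-0.477, -0.405, -0.78], [0.617, 0.477, -0.626]] [-0.54534145  0.20904804  0.84589827]
top 413.3985010469698 283.0339590298594 219.0084337202201 [[0.011, -1.0, 0.02], [-0.996, -0.012, -0.088], [0.089, -0.019, -0.996]] [-0.3091186   0.53052519  0.88713946]
{'t': 0.1, 'joints': array([ 1.05497379e+00,  5.33209172e-02,  1.61417200e+00, -4.59619170e-06,
        1.47600415e+00, -1.19010592e-01]), 'joint_vel': array([ 6.07259913e-04, -1.03124259e-03, -2.16438079e-03,  1.79024161e-03,
       -1.18133754e-03,  4.83371280e-05]), 'effort': array([ 3.56501769e-04, -3.94906712e+01, -3.71361315e+01, -1.27654052e-04,
        3.97130731e-03, -5.78500234e-06]), 'eef_pos': array([0.24127297, 0.57593251, 0.23015817]), 'tool_rot': array([-2.95023426e-04,  1.97106521e-01,  9.80381616e-01, -9.05354381e-04]), 'ft_force': array([ 0.26181308, -0.8922962 ,  0.29854856]), 'ft_torque': array([ 0.02990684, -0.04809541,  0.00888984]), 'grasp_force': 0.0, 'gripper_width': 0.08559298082178021}
```

View pics/top0b.png

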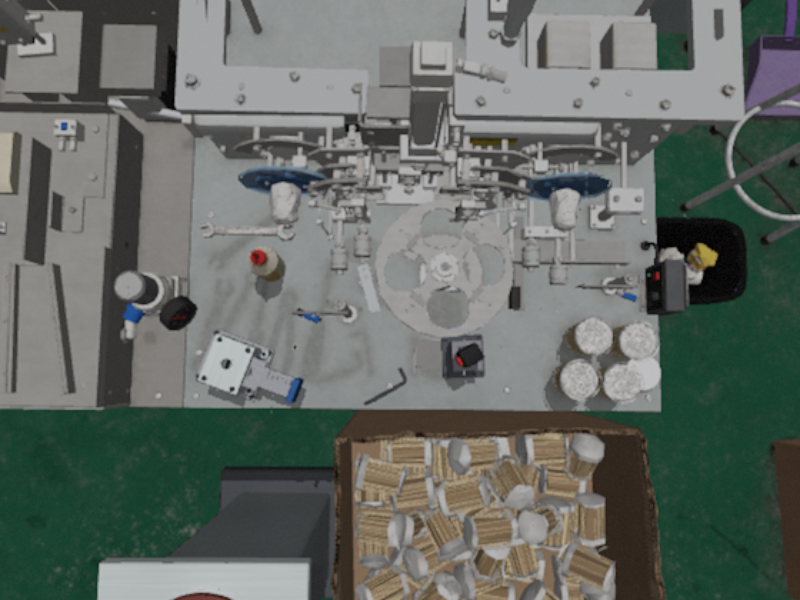

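View pics/scene0b.png

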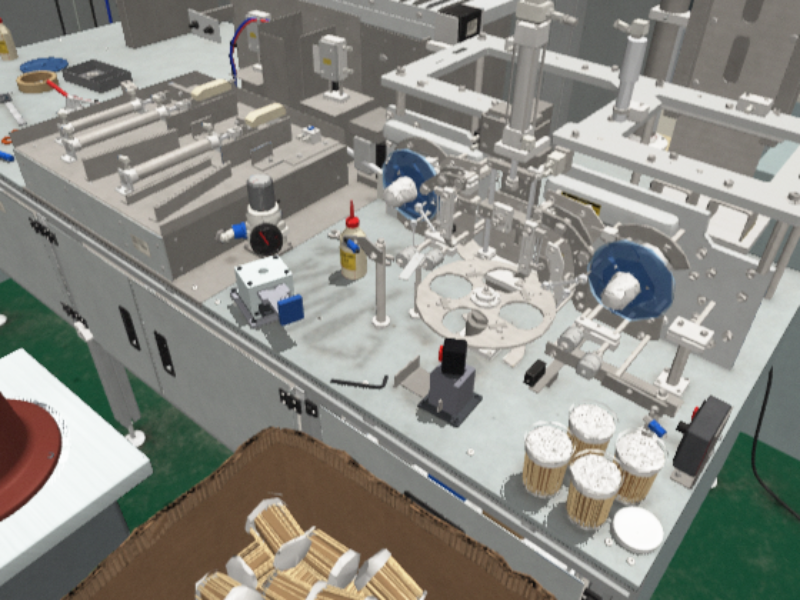

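The top view shows the fixture near (230,362), its blue plate at (293,388), the pin with its red button at (466,355) and the hex key at (385,387). The scene view agrees. Next come enlarged crops and depth points.

```bash
python3 - <<'E'
from h import *
a=cv2.imread('pics/top0.png'); d=np.load('pics/top0.npy'); P=pts('top',d)
f=a[222:302,130:220]; g=a[222:302,290:350]
h=np.hstack([cv2.resize(f,None,fx=5,fy=5,interpolation=2),cv2.resize(g,None,fx=5,fy=5,interpolation=2)])
cv2.imwrite('pics/crop1.png',h); print(h.shape)
s=cv2.imread('pics/scene0.png'); S=pts('scene',np.load('pics/scene0.npy'))
k=np.hstack([cv2.resize(s[170:240,150:220],(400,400),interpolation=2),cv2.resize(s[225:305,275:355],(400,400),interpolation=2)]);cv2.imwrite('pics/crop2.png',k)
p=imaging.camera_params('top');print('cam',-np.array(p['R']).T@p['t'])
def cl(P,a,nm,box,cond):
    r=cv2.cvtColor(a,cv2.COLOR_BGR2HSV).astype(int)
    u0,v0,u1,v1=box; Q=P[v0:v1,u0:u1].reshape(-1,3); H=r[v0:v1,u0:u1].reshape(-1,3)
    m=cond(Q,H); q=Q[m]; print(nm,m.sum(),q.mean(0).round(4),'min',q.min(0).round(4),'max',q.max(0).round(4))
    if m.sum()>5: 
        rc=cv2.minAreaRect((q[:,:2]*1000).astype(np.float32)); print('   rect',np.round(rc[0],1),np.round(rc[1],1),round(rc[2],1))
fx=(130,222,220,302); st=(290,222,350,302)
for n,P_,a_,fx,st in(('top',P,a,fx,st),('scene',S,s,(150,165,225,240),(270,225,360,310))):
    print(n)
    cl(P_,a_,'blocktop',fx,lambda q,h:(abs(q[:,2]-.066)<.004)&(h[:,1]<60))
    cl(P_,a_,'blue',fx,lambda q,h:(h[:,1]>120)&(abs(h[:,0]-112)<15)&(q[:,2]>.035))
    cl(P_,a_,'bluetop',fx,lambda q,h:(h[:,1]>90)&(abs(h[:,0]-112)<15)&(abs(q[:,2]-.085)<.004))
    cl(P_,a_,'base',fx,lambda q,h:(abs(q[:,2]-.008)<.0025))
    cl(P_,a_,'posttop',st,lambda q,h:(abs(q[:,2]-.062)<.004))
    cl(P_,a_,'standbase',st,lambda q,h:(abs(q[:,2]-.006)<.003)&(h[:,2]<110))
    cl(P_,a_,'handletop',st,lambda q,h:(abs(q[:,2]-.110)<.006))
    cl(P_,a_,'red',st,lambda q,h:(h[:,1]>130)&((h[:,0]<10)|(h[:,0]>170))&(q[:,2]>.06))
E
```

```text
(400, 750, 3)
cam [ 0.45307289 -0.2853036   0.93667205]
top
blocktop 951 [ 0.4518 -0.0436  0.0665] min [ 0.399  -0.1525  0.0623] max [ 0.4956 -0.0038  0.07  ]
   rect [438.3 -81.1] [142.9  72. ] 70.0
blue 117 [ 0.4258 -0.1476  0.0887] min [ 0.4003 -0.1781  0.0609] max [ 0.5165 -0.1335  0.1457]
   rect [ 458.7 -156.6] [ 12.1 122.5] 73.0
bluetop 87 [ 0.4161 -0.1439  0.0853] min [ 0.4003 -0.1537  0.0812] max [ 0.4327 -0.1335  0.089 ]
   rect [ 416.  -143.7] [10.4 34.3] 68.9
base 229 [ 0.4628 -0.0442  0.0081] min [ 0.3972 -0.1541  0.0056] max [0.5266 0.0325 0.0104]
   rect [458.8 -64.4] [124.3 179.9] 7.2
posttop 195 [ 0.4685 -0.3929  0.0625] min [ 0.4472 -0.4195  0.0581] max [ 0.4898 -0.3726  0.0656]
   rect [ 468.4 -396.1] [44.  44.2] 4.0
standbase 300 [ 0.4635 -0.3857  0.0062] min [ 0.3848 -0.4372  0.0031] max [ 0.5012 -0.3602  0.009 ]
   rect [ 441.  -397.1] [119.7  68.8] 5.6
handletop 195 [ 0.4684 -0.3955  0.1105] min [ 0.4516 -0.4122  0.1042] max [ 0.4857 -0.3778  0.1155]
   rect [ 468.4 -395.9] [25.8 29.9] 30.5
red 26 [ 0.4613 -0.3804  0.0976] min [ 0.4555 -0.3853  0.0622] max [ 0.
[... 471 characters left out ...]
33.8] 75.8
base 293 [ 0.46   -0.0014  0.0079] min [ 0.396  -0.0845  0.0055] max [0.5849 0.1238 0.0105]
   rect [467.4  27.6] [234.1 130.6] 39.1
posttop 237 [ 0.4604 -0.4016  0.0617] min [ 0.4435 -0.4194  0.0581] max [ 0.5806 -0.3713  0.066 ]
   rect [ 513.  -393.4] [137.4  45.1] 3.2
standbase 339 [ 0.4541 -0.4037  0.006 ] min [ 0.4288 -0.4308  0.0031] max [ 0.4998 -0.2999  0.009 ]
   rect [ 460.6 -364.8] [ 65.3 132.5] 6.3
handletop 185 [ 0.4648 -0.398   0.1092] min [ 0.4494 -0.4145  0.1042] max [ 0.4825 -0.3788  0.1133]
   rect [ 466.3 -396.7] [27.4 30. ] 27.3
red 29 [ 0.4544 -0.3837  0.0945] min [ 0.4515 -0.3878  0.0839] max [ 0.4614 -0.3777  0.107 ]
   rect [ 455.7 -381.9] [13.9  4.6] 48.3
```

View pics/crop1.png

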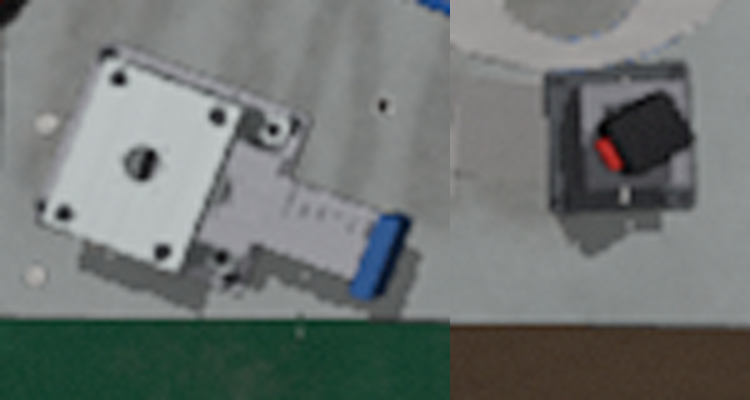

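View pics/crop2.png

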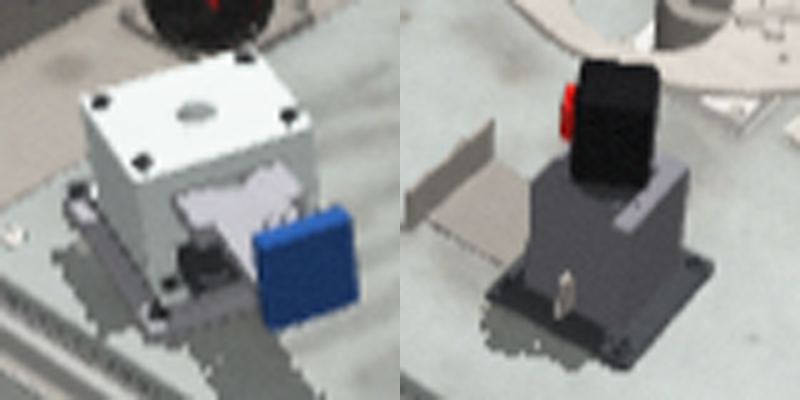

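Crop 1 shows the block hole at crop (141,163), full-image pixel (158.2,254.6). The tongue is drawn out, with the blue plate at crop (380,255). The red button faces the lower-left side of the pin (crop (608,153)). Crop 2 shows the hole at scene pixel (184.1,189.6). Next I compute the targets and check clearance.

```bash
cat >> h.py <<'E'
from scipy.spatial.transform import Rotation as Ro
def ray(n,u,v,z):
    p=imaging.camera_params(n); R=np.array(p['R']); c=-R.T@p['t']
    w=R.T@np.array([(u-p['cx'])/p['fx'],(v-p['cy'])/p['fy'],1]); return c+w*(z-c[2])/w[2]
def rel(target,yaw_line=None):
    s=bot.read_state(); q=s['tool_rot']; r=Ro.from_quat([q[1],q[2],q[3],q[0]]); M=r.as_matrix()
    print('eef',s['eef_pos'].round(4),'tilt',M[:,2].round(4),'yaw_y',np.degrees(np.arctan2(M[1,1],M[0,1])).round(2),'q',s['joints'].round(2),'F',s['ft_force'].round(2),'w',s['gripper_width'])
    print('shares',(M.T@(np.array(target)-s['eef_pos'])/.25).round(4))
    if yaw_line is not None:
        a=np.radians(yaw_line);y=np.array([np.cos(a),np.sin(a),0]); y=y if y@M[:,1]>0 else -y
        z=np.array([0,0,-1.]);T=np.stack([np.cross(y,z),y,z],1)
        print('turn',(Ro.from_matrix(M.T@T).as_rotvec()/np.pi).round(4))
E
python3 - <<'E'
from h import *
a=cv2.imread('pics/top0.png');P=pts('top',np.load('pics/top0.npy'));S=pts('scene',np.load('pics/scene0.npy'))
print('hole top',ray('top',158.2,254.6,.066),'scene',ray('scene',184.1,189.6,.066))
cs=np.array([ray('top',130+u/5,222+v/5,.066)[:2] for u,v in((105,60),(240,108),(182,270),(45,222))]);print('block corners',cs.round(4).tolist(),cs.mean(0))
e=cs[0]-cs[1];print('y ang',np.degrees(np.arctan2(e[1],e[0])),np.linalg.norm(e)); e=cs[1]-cs[2];print('x ang',np.degrees(np.arctan2(e[1],e[0])),np.linalg.norm(e))
Q=np.vstack([P.reshape(-1,3),S.reshape(-1,3)]);Q=Q[np.isfinite(Q).all(1)]
def hm(A,B,r):
    A=np.array(A);B=np.array(B);t=np.clip(((Q[:,:2]-A)@(B-A))/((B-A)@(B-A)),0,1)
    m=(np.linalg.norm(Q[:,:2]-A-t[:,None]*(B-A),axis=1)<r)&(Q[:,2]<.4);q=Q[m];i=np.argsort(q[:,2])[-3:];print(q[i].round(3).tolist())
hm([.24,.576],[.40,-.2],.09)
hm([.40,-.2],[.468,-.396],.1)
hm([.468,-.396],[.468,-.397],.1)
c=np.array([.4684,-.396]);r=np.linalg.norm(Q[:,:2]-c,axis=1);m=(r>.035)&(r<.11)&(Q[:,2]>.03);print('near stand',m.sum(),Q[m].mean(0) if m.sum() else '')
y=np.array([np.cos(np.radians(69.5)),np.sin(np.radians(69.5))]);T=np.array([.416,-.1437])-y*.05
print('prepush',T)
rel([T[0],T[1],.23])
E
```

```text
hole top [ 0.45278187 -0.04254426  0.066     ] scene [ 0.45008645 -0.04598877  0.066     ]
block corners [[0.4956, -0.026], [0.4762, -0.0829], [0.4087, -0.0611], [0.4279, -0.0038]] [ 0.45208882 -0.04343535]
y ang 71.14736264212455 0.06015833606735549
x ang -17.873742601836252 0.07089032981806367
[[0.411, 0.16, 0.121], [0.417, 0.16, 0.122], [0.413, 0.157, 0.122]]
[[0.462, -0.405, 0.116], [0.527, -0.262, 0.116], [0.528, -0.263, 0.117]]
[[0.473, -0.385, 0.114], [0.458, -0.391, 0.115], [0.462, -0.405, 0.116]]
near stand 2668 [ 0.53557104 -0.38468977  0.08433405]
prepush [ 0.39848963 -0.19053361]
eef [0.2413 0.5759 0.2302] tilt [-9.0e-04 -1.7e-03 -1.0e+00] yaw_y 67.26 q [ 1.05  0.05  1.61 -0.    1.48 -0.12] F [ 0.26 -0.89  0.3 ] w 0.08559298082178021
shares [-1.7649 -2.5846  0.0051]
```

>>> apply_moves(
  increments=[
    [[-0.75, -0.66, 0], [0, 0, 0], -1],
    [[-0.75, -0.66, 0], [0, 0, 0], -1],
    [[-0.75, -0.66, 0], [0, 0, 0], -1],
    [[-0.75, -0.66, 0], [0, 0, 0], -1],
    [[-0.75, -0.66, 0], [0, 0, 0], -1],
    [[-0.75, -0.66, 0], [0, 0, 0], -1],
    [[-0.75, -0.66, 0], [0, 0, 0], -1],
  ],
)

```text
t: 0.68
eef_pos: [0.3531, 0.3466, 0.2308]
tool_rot: [0.001, 0.2, 0.98, -0.001]
ft_force: [-0.0, 0.2, -0.7]
gripper_width: 0.0008
grasp_force: 0.0
```

>>> apply_moves(
  increments=[
    [[-0.57, -0.85, 0], [0, 0, 0], -1],
    [[-0.57, -0.85, 0], [0, 0, 0], -1],
    [[-0.57, -0.85, 0], [0, 0, 0], -1],
    [[-0.57, -0.85, 0], [0, 0, 0], -1],
    [[-0.57, -0.85, 0], [0, 0, 0], -1],
    [[-0.57, -0.85, 0], [0, 0, 0], -1],
    [[-0.57, -0.85, 0], [0, 0, 0], -1],
  ],
)

```text
t: 1.27
eef_pos: [0.4006, 0.0959, 0.231]
tool_rot: [0.0, 0.201, 0.98, -0.001]
ft_force: [-0.3, 0.6, -0.3]
gripper_width: -0.0003
grasp_force: 0.0
```

>>> apply_moves(
  increments=[
    [[-0.44, -1, 0], [0, 0, 0], -1],
    [[-0.44, -1, 0], [0, 0, 0], -1],
    [[-0.44, -1, 0], [0, 0, 0], -1],
    [[-0.44, -1, 0], [0, 0, 0], -1],
    [[-0.44, -1, 0], [0, 0, 0], -1],
    [[-0.44, -1, 0], [0, 0, 0], -1],
    [[-0.44, -1, 0], [0, 0, 0], -1],
    [[-0.44, -1, 0], [0, 0, 0], -1],
  ],
)

```text
t: 1.93
eef_pos: [0.4046, -0.1755, 0.2309]
tool_rot: [-0.0, 0.2, 0.98, -0.0]
ft_force: [-0.4, -0.1, 0.3]
gripper_width: -0.0001
grasp_force: 0.0
```

```bash
python3 - <<'E'
from h import *
rel([.3985,-.1905,.058],70.5)
P=pts('top',np.load('pics/top0.npy'));S=pts('scene',np.load('pics/scene0.npy'));Q=np.vstack([P.reshape(-1,3),S.reshape(-1,3)])
c=np.array([.4675,-.396]);a=np.radians(119);g=np.array([np.cos(a),np.sin(a)]);n=np.array([-g[1],g[0]])
D=Q[:,:2]-c;A=D@g;B=D@n
for lo,hi,w in((-.065,-.025,.02),(.03,.065,.02),(-.05,.05,.05)):
    m=(A>lo)&(A<hi)&(abs(B)<w)&(Q[:,2]>.05)&((abs(A)>.035)|(abs(B)>.03));print(m.sum(),Q[m].max(0).round(3) if m.sum() else '',np.c_[A[m],B[m],Q[m,2]].round(3)[::max(1,m.sum()//8)].tolist())
E
```

```text
eef [ 0.4046 -0.1755  0.2309] tilt [-9.e-04 -5.e-04 -1.e+00] yaw_y 66.97 q [-0.58 -0.41  2.02 -0.    1.53 -1.75] F [-0.42 -0.14  0.34] w -7.738890320516373e-05
shares [-0.0014 -0.0641  0.6917]
turn [-0.0003 -0.0002 -0.0196]
0  []
0  []
521 [ 0.534 -0.342  0.091] [[-0.048, -0.05, 0.086], [-0.031, -0.042, 0.088], [-0.013, -0.043, 0.087], [-0.012, -0.036, 0.086], [-0.007, -0.032, 0.085], [0.01, -0.044, 0.087], [-0.004, -0.039, 0.086], [-0.05, -0.043, 0.085], [-0.008, 0.03, 0.057]]
```

>>> apply_moves(
  increments=[
    [[0, -0.064, 0.1], [0, 0, -0.02], -1],
    [[0, -0.064, 0.25], [0, 0, -0.02], -1],
    [[0, -0.064, 0.4], [0, 0, -0.02], -1],
    [[0, -0.064, 0.55], [0, 0, -0.02], -1],
    [[0, -0.064, 0.65], [0, 0, -0.02], -1],
    [[0, -0.064, 0.692], [0, 0, -0.02], -1],
    [[0, -0.064, 0.692], [0, 0, -0.02], -1],
  ],
)

```text
t: 2.52
eef_pos: [0.3968, -0.1848, 0.0552]
tool_rot: [-0.003, 0.166, 0.986, 0.002]
ft_force: [-0.4, -0.4, -0.1]
gripper_width: -0.0001
grasp_force: 0.0
```

>>> apply_moves(
  increments=[
    [[0, 0.02, 0], [0, 0, 0], -1],
    [[0, 0.04, 0], [0, 0, 0], -1],
    [[0, 0.06, 0], [0, 0, 0], -1],
    [[0, 0.08, 0], [0, 0, 0], -1],
    [[0, 0.1, 0], [0, 0, 0], -1],
    [[0, 0.12, 0], [0, 0, 0], -1],
    [[0, 0.14, 0], [0, 0, 0], -1],
    [[0, 0.14, 0], [0, 0, 0], -1],
  ],
)

```text
t: 3.18
eef_pos: [0.4108, -0.1537, 0.0589]
tool_rot: [0.001, 0.166, 0.986, -0.0]
ft_force: [0.2, -0.6, -0.2]
gripper_width: 0.0001
grasp_force: 0.1
```

```bash
python3 - <<'E'
from h import *
h=np.array([.4518,-.0438]);y=np.array([np.cos(np.radians(70.5)),np.sin(np.radians(70.5))])
T=h-y*.100; rel([*T,.058]); print(bot.read_state()['eef_pos'][:2]@y-h@y)
E
```

```text
eef [ 0.4108 -0.1537  0.0589] tilt [ 1.2e-03 -8.0e-04 -1.0e+00] yaw_y 70.91 q [-0.53 -0.24  2.18 -0.    1.19 -1.77] F [ 0.17 -0.59 -0.21] w 0.00014506606957413002
shares [-0.0083  0.0692  0.0036]
-0.11730183333276417
```

>>> apply_moves(
  increments=[
    [[-0.003, 0.008, 0], [0, 0, 0], -1],
    [[-0.003, 0.016, 0], [0, 0, 0], -1],
    [[-0.003, 0.024, 0], [0, 0, 0], -1],
    [[-0.003, 0.032, 0], [0, 0, 0], -1],
    [[-0.003, 0.032, 0], [0, 0, 0], -1],
  ],
)

```text
t: 3.6
eef_pos: [0.4136, -0.1466, 0.0583]
tool_rot: [0.0, 0.166, 0.986, 0.0]
ft_force: [-0.6, -0.9, 2.1]
gripper_width: 0.0002
grasp_force: 0.9
```

>>> apply_moves(
  increments=[
    [[0, 0.008, 0], [0, 0, 0], -1],
    [[0, 0.016, 0], [0, 0, 0], -1],
    [[0, 0.024, 0], [0, 0, 0], -1],
    [[0, 0.024, 0], [0, 0, 0], -1],
  ],
)

```text
t: 3.93
eef_pos: [0.4156, -0.1408, 0.0583]
tool_rot: [0.0, 0.166, 0.986, 0.0]
ft_force: [-0.2, -1.5, 1.0]
gripper_width: -0.0001
grasp_force: 0.8
```

>>> apply_moves(
  increments=[
    [[0, 0.006, 0], [0, 0, 0], -1],
    [[0, 0.012, 0], [0, 0, 0], -1],
    [[0, 0.012, 0], [0, 0, 0], -1],
  ],
)

```text
t: 4.18
eef_pos: [0.4166, -0.138, 0.0583]
tool_rot: [0.0, 0.166, 0.986, 0.0]
ft_force: [0.3, -2.8, 1.0]
gripper_width: -0.0
grasp_force: 0.9
```

```bash
python3 - <<'E'
from h import *
snap('scene','s1'); snap('top','t1'); print(bot.read_state()['ft_force'])
a=cv2.imread('pics/s1.png')[165:245,150:230];b=cv2.imread('pics/t1.png')[222:302,130:210]
cv2.imwrite('pics/c1.png',np.hstack([cv2.resize(x,(400,400),interpolation=2) for x in(a,b)]))
E
```

```text
[ 0.20018333 -2.21325195  1.19098262]
```

View pics/c1.png

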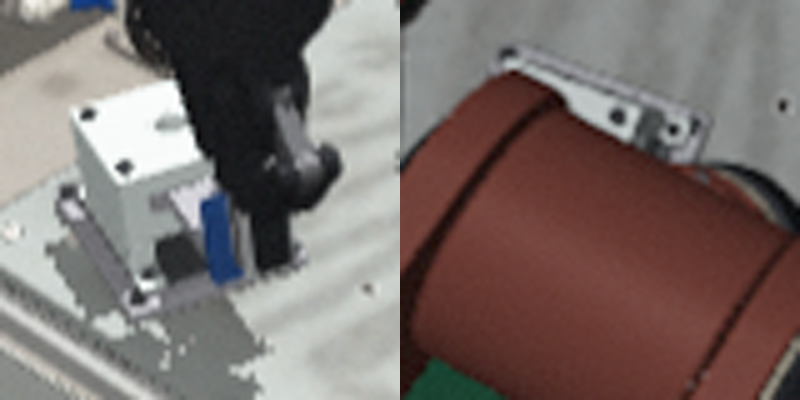

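The fingers rest against the blue plate and the tongue is moving in, so I keep pushing in small steps.

>>> apply_moves(
  increments=[
    [[0, 0.006, 0], [0, 0, 0], -1],
    [[0, 0.01, 0], [0, 0, 0], -1],
    [[0, 0.01, 0], [0, 0, 0], -1],
  ],
)

```text
t: 4.53
eef_pos: [0.4173, -0.1358, 0.0583]
tool_rot: [0.0, 0.166, 0.986, 0.0]
ft_force: [-0.0, -2.3, 0.9]
gripper_width: 0.0
grasp_force: 1.0
```

>>> apply_moves(
  increments=[
    [[0, 0.004, 0], [0, 0, 0], -1],
    [[0, 0.008, 0], [0, 0, 0], -1],
    [[0, 0.008, 0], [0, 0, 0], -1],
  ],
)

```text
t: 4.78
eef_pos: [0.418, -0.1339, 0.0583]
tool_rot: [0.0, 0.166, 0.986, -0.0]
ft_force: [-0.2, -3.7, 0.6]
gripper_width: 0.0003
grasp_force: 1.2
```

>>> apply_moves(
  increments=[
    [[0, 0.004, 0], [0, 0, 0], -1],
    [[0, 0.008, 0], [0, 0, 0], -1],
    [[0, 0.008, 0], [0, 0, 0], -1],
  ],
)

```text
t: 5.03
eef_pos: [0.4182, -0.1337, 0.0586]
tool_rot: [-0.0, 0.166, 0.986, -0.002]
ft_force: [-2.9, -9.4, 0.5]
gripper_width: -0.0002
grasp_force: 4.8
```

>>> apply_moves(
  increments=[
    [[0, 0.004, 0], [0, 0, 0], -1],
    [[0, 0.008, 0], [0, 0, 0], -1],
    [[0, 0.008, 0], [0, 0, 0], -1],
  ],
)

```text
t: 5.28
eef_pos: [0.4183, -0.1335, 0.0588]
tool_rot: [-0.001, 0.166, 0.986, -0.004]
ft_force: [-5.5, -15.3, 1.5]
gripper_width: -0.0002
grasp_force: 8.4
```

The tongue is at its hard stop: about 16 N with no further travel. I back off and go to the pin.

>>> apply_moves(
  increments=[
    [[0, -0.06, 0], [0, 0, 0], -1],
    [[0, -0.12, 0], [0, 0, 0], -1],
    [[0, -0.12, -0.15], [0, 0, 0], 1],
    [[0, -0.12, -0.3], [0, 0, 0], 1],
    [[0, -0.12, -0.45], [0, 0, 0], 1],
    [[0, -0.12, -0.56], [0, 0, 0], 1],
    [[0, -0.12, -0.56], [0, 0, 0], 1],
  ],
)

```text
t: 5.87
eef_pos: [0.4123, -0.1596, 0.2054]
tool_rot: [0.005, 0.166, 0.986, -0.001]
ft_force: [0.4, 0.0, 0.7]
gripper_width: 0.0604
grasp_force: 0.0
```

```bash
python3 - <<'E'
from h import *
rel([.4673,-.3963,.2],119)
E
```

```text
eef [ 0.4123 -0.1596  0.2054] tilt [ 0.01   -0.0043 -0.9999] yaw_y 70.88 q [-0.54 -0.4   2.06  0.    1.48 -1.78] F [0.38 0.   0.71] w 0.06040945101013494
shares [-0.5177 -0.8224  0.0279]
turn [-0.0017  0.0032 -0.2673]
```

>>> apply_moves(
  increments=[
    [[-0.52, -0.82, 0], [0, 0, -0.267], 1],
    [[-0.52, -0.82, 0], [0, 0, -0.267], 1],
    [[-0.52, -0.82, 0], [0, 0, -0.267], 1],
    [[-0.52, -0.82, 0], [0, 0, -0.267], 1],
    [[-0.52, -0.82, 0], [0, 0, -0.267], 1],
    [[-0.52, -0.82, 0], [0, 0, -0.267], 1],
    [[-0.52, -0.82, 0], [0, 0, -0.267], 1],
    [[-0.52, -0.82, 0], [0, 0, -0.267], 1],
  ],
)

```text
t: 6.53
eef_pos: [0.4646, -0.3954, 0.196]
tool_rot: [-0.0, -0.249, 0.968, 0.002]
ft_force: [-1.1, 0.5, -0.3]
gripper_width: 0.0857
grasp_force: 0.0
```

>>> apply_moves(
  increments=[
    [[0, 0, 0], [0, 0, 0], 1],
    [[0, 0, 0], [0, 0, 0], 1],
  ],
)

```text
t: 6.7
eef_pos: [0.4648, -0.3935, 0.1976]
tool_rot: [-0.0, -0.249, 0.968, 0.001]
ft_force: [-0.3, 0.5, 0.8]
gripper_width: 0.0854
grasp_force: 0.0
```

```bash
python3 - <<'E'
from h import *
rel([.4673,-.3963,.125],119)
E
```

```text
eef [ 0.4648 -0.3935  0.1976] tilt [-7.0e-04  1.7e-03 -1.0e+00] yaw_y 118.86 q [-0.82  0.04  1.68  0.    1.42 -2.9 ] F [-0.26  0.48  0.8 ] w 0.08537491457729807
shares [-0.0031 -0.0151  0.2903]
turn [ 0.0006  0.0001 -0.0008]
```

>>> apply_moves(
  increments=[
    [[-0.003, -0.015, 0], [0, 0, 0], 1],
    [[-0.003, -0.015, 0.1], [0, 0, 0], 1],
    [[-0.003, -0.015, 0.2], [0, 0, 0], 1],
    [[-0.003, -0.015, 0.3], [0, 0, 0], 1],
    [[-0.003, -0.015, 0.4], [0, 0, 0], 1],
    [[-0.003, -0.015, 0.46], [0, 0, 0], 1],
    [[-0.003, -0.015, 0.5], [0, 0, 0], 1],
    [[-0.003, -0.015, 0.5], [0, 0, 0], 1],
  ],
)

```text
t: 7.37
eef_pos: [0.4664, -0.3958, 0.0708]
tool_rot: [-0.001, -0.25, 0.968, 0.002]
ft_force: [-1.4, 1.0, -0.3]
gripper_width: 0.0854
grasp_force: 0.0
```

>>> apply_moves(
  increments=[
    [[0, 0, 0], [0, 0, 0], 1],
    [[0, 0, 0], [0, 0, 0], 0],
  ],
)

```text
t: 7.53
eef_pos: [0.4684, -0.3984, 0.0752]
tool_rot: [0.001, -0.25, 0.968, -0.001]
ft_force: [-0.9, 0.2, 0.4]
gripper_width: 0.0755
grasp_force: 0.0
```

```bash
python3 - <<'E'
from h import *
rel([.4673,-.3963,.072],119)
snap('scene','s2'); snap('top','t2')
a=cv2.imread('pics/s2.png')[215:315,265:365];b=cv2.imread('pics/t2.png')[200:300,270:370]
cv2.imwrite('pics/c2.png',np.hstack([cv2.resize(x,(400,400),interpolation=2) for x in(a,b)]))
E
```

```text
eef [ 0.4684 -0.3984  0.0752] tilt [ 0.002  -0.0022 -1.    ] yaw_y 118.93 q [-0.83  0.17  1.76  0.    1.21 -2.9 ] F [-0.87  0.24  0.35] w 0.07550736404086952
shares [-0.0003  0.0095  0.0127]
turn [-0.0009  0.0002 -0.0004]
```

View pics/c2.png

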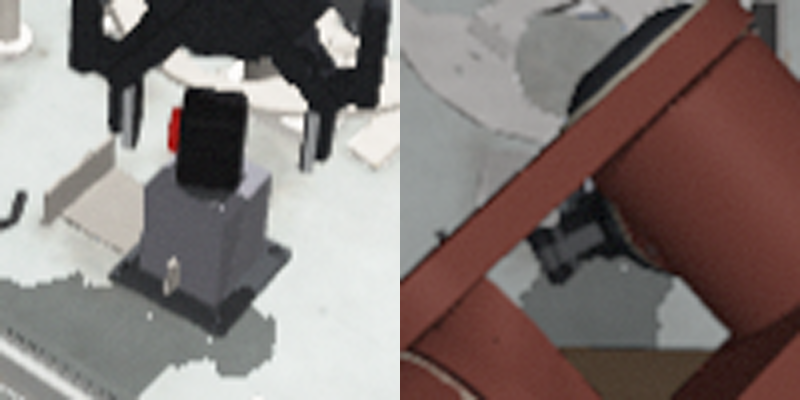

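The fingers straddle the handle with the red button facing the left finger, so I close on the spot.

>>> apply_moves(
  increments=[
    [[0, 0, 0], [0, 0, 0], -0.1],
    [[0, 0, 0], [0, 0, 0], -0.15],
    [[0, 0, 0], [0, 0, 0], -0.2],
    [[0, 0, 0], [0, 0, 0], -0.25],
    [[0, 0, 0], [0, 0, 0], -0.3],
  ],
)

```text
t: 8.05
eef_pos: [0.4683, -0.3991, 0.0746]
tool_rot: [0.001, -0.25, 0.968, -0.002]
ft_force: [-0.0, -1.9, 2.5]
gripper_width: 0.0302
grasp_force: 14.4
```

>>> apply_moves(
  increments=[
    [[0, 0, 0], [0, 0, 0], -1],
    [[0, 0, 0], [0, 0, 0], -1],
    [[0, 0, 0], [0, 0, 0], -1],
    [[0, 0, 0], [0, 0, 0], -1],
    [[0, 0, 0], [0, 0, 0], -1],
    [[0, 0, 0], [0, 0, 0], -1],
  ],
)

```text
t: 8.55
eef_pos: [0.4685, -0.3992, 0.0748]
tool_rot: [0.001, -0.25, 0.968, -0.002]
ft_force: [2.1, -3.9, 5.3]
gripper_width: 0.0293
grasp_force: 59.4
```

>>> apply_moves(
  increments=[
    [[0, 0, -0.05], [0, 0, 0], -1],
    [[0, 0, -0.12], [0, 0, 0], -1],
    [[0, 0, -0.2], [0, 0, 0], -1],
    [[0, 0, -0.28], [0, 0, 0], -1],
    [[0, 0, -0.36], [0, 0, 0], -1],
    [[0, 0, -0.44], [0, 0, 0], -1],
    [[0, 0, -0.44], [0, 0, 0], -1],
    [[0, 0, -0.44], [0, 0, 0], -1],
  ],
)

```text
t: 9.22
eef_pos: [0.4674, -0.3975, 0.1835]
tool_rot: [0.0, -0.25, 0.968, 0.0]
ft_force: [-0.6, 0.9, -2.2]
gripper_width: 0.029
grasp_force: 59.5
```

```bash
python3 - <<'E'
from h import *
rel([.4516,-.0440,.18])
im,d=snap('scene','s3'); 
a=cv2.imread('pics/s3.png')[150:290,255:395]
cv2.imwrite('pics/c3.png',cv2.resize(a,(560,560),interpolation=2))
E
```

```text
eef [ 0.4674 -0.3975  0.1835] tilt [ 1.e-04  2.e-04 -1.e+00] yaw_y 118.93 q [-0.83  0.06  1.69  0.    1.4  -2.9 ] F [-0.65  0.89 -2.15] w 0.028990244179617826
shares [-0.6288  1.2679  0.014 ]
```

View pics/c3.png

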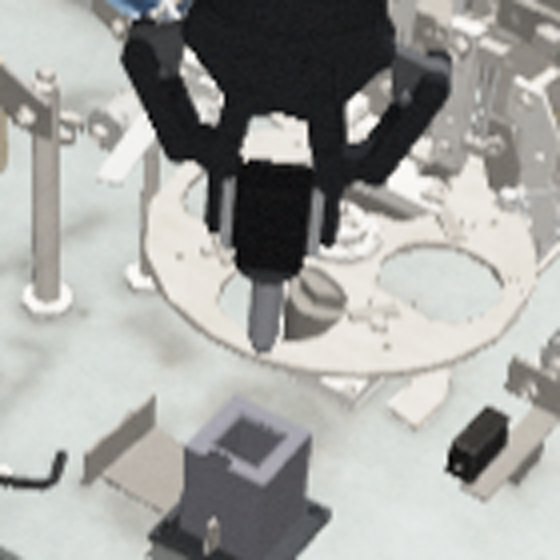

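The pin hangs upright in the fingers with the button flush, and the stand is empty. I move it over the hole.

>>> apply_moves(
  increments=[
    [[-0.04, 0.08, 0], [0, 0, 0], -1],
    [[-0.1, 0.19, 0], [0, 0, 0], -1],
    [[-0.16, 0.31, 0], [0, 0, 0], -1],
    [[-0.22, 0.43, 0], [0, 0, 0], -1],
    [[-0.27, 0.54, 0], [0, 0, 0], -1],
    [[-0.31, 0.62, 0], [0, 0, 0], -1],
  ],
)

```text
t: 9.77
eef_pos: [0.4584, -0.2213, 0.18]
tool_rot: [-0.002, -0.25, 0.968, 0.003]
ft_force: [0.4, -0.6, -2.6]
gripper_width: 0.0296
grasp_force: 59.9
```

>>> apply_moves(
  increments=[
    [[-0.06, 0.12, 0], [0, 0, 0], -1],
    [[-0.12, 0.24, 0], [0, 0, 0], -1],
    [[-0.18, 0.36, 0], [0, 0, 0], -1],
    [[-0.24, 0.48, 0], [0, 0, 0], -1],
    [[-0.28, 0.57, 0], [0, 0, 0], -1],
    [[-0.315, 0.64, 0], [0, 0, 0], -1],
    [[-0.315, 0.64, 0], [0, 0, 0], -1],
    [[-0.315, 0.64, 0], [0, 0, 0], -1],
  ],
)

```text
t: 10.43
eef_pos: [0.4504, -0.0455, 0.1809]
tool_rot: [-0.002, -0.251, 0.968, 0.001]
ft_force: [0.1, -0.8, -2.1]
gripper_width: 0.0292
grasp_force: 60.0
```

```bash
python3 - <<'E'
from h import *
rel([.4516,-.0440,.135])
E
```

```text
eef [ 0.4504 -0.0455  0.1809] tilt [-4.1e-03  7.0e-04 -1.0e+00] yaw_y 119.05 q [-0.27 -0.34  2.05 -0.    1.44 -2.34] F [ 0.14 -0.79 -2.12] w 0.02916951553968988
shares [-0.0075  0.0025  0.1838]
```

>>> apply_moves(
  increments=[
    [[-0.005, 0.002, 0.06], [0, 0, 0], -1],
    [[-0.005, 0.002, 0.12], [0, 0, 0], -1],
    [[-0.005, 0.002, 0.165], [0, 0, 0], -1],
    [[-0.005, 0.002, 0.18], [0, 0, 0], -1],
    [[-0.005, 0.002, 0.18], [0, 0, 0], -1],
    [[-0.005, 0.002, 0.18], [0, 0, 0], -1],
    [[-0.005, 0.002, 0.18], [0, 0, 0], -1],
  ],
)

```text
t: 11.02
eef_pos: [0.4532, -0.0459, 0.1391]
tool_rot: [0.0, -0.25, 0.968, -0.0]
ft_force: [0.6, 0.8, -1.7]
gripper_width: 0.0292
grasp_force: 59.9
```

```bash
python3 - <<'E'
from h import *
rel([.4516,-.0440,.120])
snap('scene','s4'); a=cv2.imread('pics/s4.png')[140:240,130:230]
cv2.imwrite('pics/c4.png',cv2.resize(a,(600,600),interpolation=2))
E
```

```text
eef [ 0.4532 -0.0459  0.1391] tilt [ 1.1e-03 -3.0e-04 -1.0e+00] yaw_y 118.9 q [-0.26 -0.3   2.09 -0.    1.35 -2.34] F [ 0.59  0.83 -1.69] w 0.029150283785248806
shares [0.0021 0.0097 0.0763]
```

View pics/c4.png

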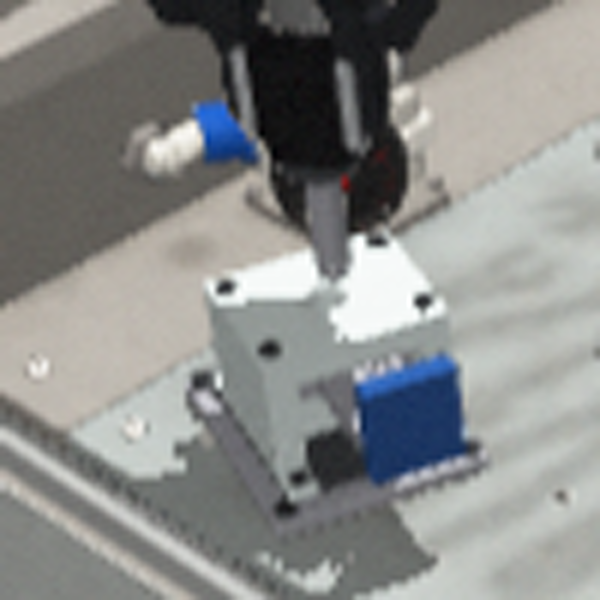

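The pin tip is at crop (337,275), scene pixel about (186.2,185.8), just above the block. The tongue is home. I compare the tip with the hole in the same camera.

```bash
python3 - <<'E'
from h import *
t=ray('scene',186.2,185.3,.0765); print('tip',t, 'hole',ray('scene',184.1,189.6,.066))
d=np.load('pics/scene0.npy'); im=cv2.imread('pics/scene0.png')
g=cv2.cvtColor(im[180:200,174:196],cv2.COLOR_BGR2GRAY); print(g)
rel([.4516,-.0440,.125])
E
```

```text
tip [ 0.45499415 -0.04904677  0.0765    ] hole [ 0.45008645 -0.04598877  0.066     ]
[[176 177 175 175 170 168 160 130 112  91 120 197 220 223 239 247 244 102
   55  60 136 233]
 [176 176 179 180 176 172 186 199 206 212 217 238 247 247 247 247 245 210
  208 205 217 246]
 [175 179 183 206 207 229 234 238 243 247 247 247 247 247 247 247 246 247
  246 246 245 246]
 [204 208 230 238 240 247 247 247 247 247 247 246 247 246 246 246 246 246
  246 247 247 247]
 [239 239 246 247 247 247 247 247 246 247 246 246 246 246 246 246 247 247
  247 247 247 247]
 [247 247 247 247 246 246 246 246 246 246 246 246 243 246 247 246 247 247
  247 247 247 246]
 [246 247 246 246 246 246 246 246 246 244 245 245 243 247 247 247 247 246
  246 246 245 246]
 [246 246 246 246 246 246 245 243 233 227 227 227 236 243 246 246 246 246
  246 246 245 246]
 [245 245 246 245 245 246 244 228 181 184 173 174 192 220 244 246 246 246
  245 245 246 245]
 [245 246 246 246 246 242 233 166 145 154 161 158 154 177 244 246 245 246
  246 245 245 246]
 [245 246 246 246 245 242 231 144 141 153 159 162 191 212 246 246 246 245
  246 246 2
[... 336 characters left out ...]
 245 246 246 246 246 247
  246 246 235 233]
 [245 245 245 245 245 245 245 245 245 245 246 245 246 246 246 246 245 236
  235 217 183 179]
 [219 211 237 245 245 245 246 245 246 246 246 247 246 246 236 228 218 185
  179 150 150 150]
 [105  99 195 245 245 246 246 246 246 246 240 234 227 218 183 164 146 148
  150 148 150 149]
 [ 54  73 142 246 246 246 245 240 233 220 201 183 167 148 148 148 147 152
  151 149 149 143]
 [ 96 116 216 245 234 234 220 205 181 148 148 150 150 147 147 151 149 151
  143 138 134 172]]
eef [ 0.4533 -0.0458  0.1393] tilt [ 1.6e-03 -5.0e-04 -1.0e+00] yaw_y 118.91 q [-0.26 -0.3   2.09 -0.    1.35 -2.34] F [ 0.25  0.33 -1.84] w 0.02910252516546501
shares [0.0026 0.0098 0.0571]
```

```bash
python3 - <<'E'
from h import *
g=cv2.cvtColor(cv2.imread('pics/s4.png'),cv2.COLOR_BGR2GRAY)
p=imaging.camera_params('scene');R=np.array(p['R']);t=np.array(p['t'])
def pr(X): c=R@X+t; return np.array([c[0]/c[2]*p['fx']+p['cx'],c[1]/c[2]*p['fy']+p['cy']])
e=bot.read_state()['eef_pos']
for z in(.076,.083,.09,.1,.115,.126): print(z,pr(np.array([e[0],e[1],z])).round(1))
print('hole avg',pr(np.array([.4516,-.044,.066])).round(1))
for v in range(166,190): print(v,g[v,176:198])
E
```

```text
0.076 [184.7 185.3]
0.083 [184.3 182.7]
0.09 [184.  180.1]
0.1 [183.4 176.3]
0.115 [182.7 170.6]
0.126 [182.1 166.4]
hole avg [184.  188.9]
166 [15 19 19 15 20 19 20 16 21 19 17 17 22 35 41 28 34 35 32 29 32 52]
167 [67 35 28 26 25 27 21 19 23 17 23 25 37 49 26 29 35 28 32 31 32 51]
168 [71 43 44 41 42 41 37 36 38 38 34 40 53 46 27 27 27 27 26 34 32 46]
169 [33 36 58 43 47 47 47 46 47 46 56 56 49 32 31 26 29 30 32 31 32 46]
170 [33 30 52 37 39 71 63 64 73 75 75 56 35 29 28 30 25 28 29 31 30 50]
171 [ 37  27  29  28  39  98  95  97 101  98  85  45  33  27  28  22  26  30
  31  34  34  64]
172 [ 33  29  31  35  47 106 108 112 113  99  91  80  29  27  26  23  25  30
  31  30  39 107]
173 [ 65  27  36  34  48 102 112 110 113 102  94 102  27  30  27  28  34  29
  35  31  49 154]
174 [132  29  36  32  42 105 111 116 115 104  96  92  28  27  24  27  31  44
  78  32  80 168]
175 [135  68  32  43  54 119 107 113 111 103  95  88  26  28  28  34  38  49
  76  74 140 168]
176 [ 98  93  52  40  55 122 110 115 115 110  97  78  32  37  37  46  44  44
  74 139 150 138]
177 [135 102  84  68  50  97 1
[... 504 characters left out ...]
8 248 248 248 248
 248 248 247 235]
183 [234 242 242 249 249 247 185 111 117 113 109 111 167 248 248 248 248 248
 248 248 248 247]
184 [248 248 249 249 249 248 229 108 116 135 107 130 205 248 248 248 248 248
 248 249 248 248]
185 [249 248 249 248 248 248 246 138 107 132 102 131 230 249 249 249 248 248
 249 248 248 248]
186 [248 248 248 248 248 248 246 197 179 128 165 220 242 248 248 248 248 248
 247 247 248 247]
187 [248 248 248 248 247 246 235 213 206 173 213 245 248 248 248 248 247 247
 247 248 247 248]
188 [248 248 248 248 246 229 188 189 179 179 198 225 246 248 248 248 247 247
 247 248 248 248]
189 [223 225 225 225 216 171 150 160 166 165 160 186 245 247 247 247 247 248
 247 248 248 247]
```

>>> apply_moves(
  increments=[
    [[0.002, 0.013, 0], [0, 0, 0], -1],
    [[0.002, 0.013, 0], [0, 0, 0], -1],
    [[0.002, 0.013, 0.015], [0, 0, 0], -1],
    [[0.002, 0.013, 0.03], [0, 0, 0], -1],
    [[0.002, 0.013, 0.045], [0, 0, 0], -1],
    [[0.002, 0.013, 0.05], [0, 0, 0], -1],
    [[0.002, 0.013, 0.05], [0, 0, 0], -1],
  ],
)

```text
t: 11.65
eef_pos: [0.4501, -0.0427, 0.1249]
tool_rot: [-0.001, -0.25, 0.968, 0.0]
ft_force: [-0.6, -0.0, -1.9]
gripper_width: 0.0294
grasp_force: 59.9
```

>>> apply_moves(
  increments=[
    [[0, 0, 0.004], [0, 0, 0], -1],
    [[0, 0, 0.008], [0, 0, 0], -1],
    [[0, 0, 0.008], [0, 0, 0], -1],
  ],
)

```text
t: 11.9
eef_pos: [0.4507, -0.0428, 0.1237]
tool_rot: [-0.0, -0.25, 0.968, 0.0]
ft_force: [-1.4, -0.1, -1.9]
gripper_width: 0.0292
grasp_force: 59.9
```

No upward force with the nose 5 mm below the top, so it is in the hole. I continue down by feel.

>>> apply_moves(
  increments=[
    [[0, 0, 0.006], [0, 0, 0], -1],
    [[0, 0, 0.012], [0, 0, 0], -1],
    [[0, 0, 0.012], [0, 0, 0], -1],
  ],
)

```text
t: 12.15
eef_pos: [0.4506, -0.0427, 0.1205]
tool_rot: [-0.0, -0.25, 0.968, 0.0]
ft_force: [-0.4, -0.1, -1.5]
gripper_width: 0.0294
grasp_force: 59.9
```

>>> apply_moves(
  increments=[
    [[0, 0, 0.006], [0, 0, 0], -1],
    [[0, 0, 0.012], [0, 0, 0], -1],
    [[0, 0, 0.012], [0, 0, 0], -1],
  ],
)

```text
t: 12.4
eef_pos: [0.4505, -0.0427, 0.1174]
tool_rot: [-0.0, -0.25, 0.968, 0.0]
ft_force: [-0.2, -0.0, -2.5]
gripper_width: 0.0296
grasp_force: 59.9
```

>>> apply_moves(
  increments=[
    [[0, 0, 0.008], [0, 0, 0], -1],
    [[0, 0, 0.016], [0, 0, 0], -1],
    [[0, 0, 0.024], [0, 0, 0], -1],
    [[0, 0, 0.024], [0, 0, 0], -1],
  ],
)

```text
t: 12.73
eef_pos: [0.4505, -0.0428, 0.1112]
tool_rot: [-0.0, -0.25, 0.968, 0.0]
ft_force: [-1.1, 0.3, -2.9]
gripper_width: 0.0293
grasp_force: 59.8
```

>>> apply_moves(
  increments=[
    [[0, 0, 0.008], [0, 0, 0], -1],
    [[0, 0, 0.016], [0, 0, 0], -1],
    [[0, 0, 0.024], [0, 0, 0], -1],
    [[0, 0, 0.024], [0, 0, 0], -1],
  ],
)

```text
t: 13.07
eef_pos: [0.4505, -0.0428, 0.1052]
tool_rot: [-0.0, -0.25, 0.968, 0.0]
ft_force: [-0.0, 2.3, -2.0]
gripper_width: 0.0296
grasp_force: 59.8
```

>>> apply_moves(
  increments=[
    [[0, 0, 0.008], [0, 0, 0], -1],
    [[0, 0, 0.016], [0, 0, 0], -1],
    [[0, 0, 0.024], [0, 0, 0], -1],
    [[0, 0, 0.024], [0, 0, 0], -1],
  ],
)

```text
t: 13.4
eef_pos: [0.4505, -0.0428, 0.0993]
tool_rot: [-0.0, -0.25, 0.968, 0.0]
ft_force: [-0.2, 1.3, -2.7]
gripper_width: 0.0294
grasp_force: 59.8
```

>>> apply_moves(
  increments=[
    [[0, 0, 0.008], [0, 0, 0], -1],
    [[0, 0, 0.016], [0, 0, 0], -1],
    [[0, 0, 0.024], [0, 0, 0], -1],
    [[0, 0, 0.024], [0, 0, 0], -1],
  ],
)

```text
t: 13.73
eef_pos: [0.4505, -0.0428, 0.0932]
tool_rot: [-0.0, -0.25, 0.968, 0.0]
ft_force: [0.1, 2.3, -2.8]
gripper_width: 0.0291
grasp_force: 59.9
```

>>> apply_moves(
  increments=[
    [[0, 0, 0.008], [0, 0, 0], -1],
    [[0, 0, 0.016], [0, 0, 0], -1],
    [[0, 0, 0.024], [0, 0, 0], -1],
    [[0, 0, 0.024], [0, 0, 0], -1],
  ],
)

```text
t: 14.07
eef_pos: [0.4505, -0.0428, 0.0873]
tool_rot: [-0.0, -0.25, 0.968, 0.0]
ft_force: [0.4, 2.4, -3.0]
gripper_width: 0.0291
grasp_force: 59.8
```

>>> apply_moves(
  increments=[
    [[0, 0, 0.006], [0, 0, 0], -1],
    [[0, 0, 0.012], [0, 0, 0], -1],
    [[0, 0, 0.018], [0, 0, 0], -1],
    [[0, 0, 0.018], [0, 0, 0], -1],
  ],
)

```text
t: 14.4
eef_pos: [0.4506, -0.0428, 0.083]
tool_rot: [-0.0, -0.25, 0.968, 0.0]
ft_force: [0.0, 2.6, -2.2]
gripper_width: 0.0294
grasp_force: 59.9
```

>>> apply_moves(
  increments=[
    [[0, 0, 0.005], [0, 0, 0], -1],
    [[0, 0, 0.01], [0, 0, 0], -1],
    [[0, 0, 0.01], [0, 0, 0], -1],
  ],
)

```text
t: 14.65
eef_pos: [0.4506, -0.0428, 0.0805]
tool_rot: [-0.0, -0.25, 0.968, 0.0]
ft_force: [-0.4, 2.7, -2.1]
gripper_width: 0.0293
grasp_force: 60.0
```

>>> apply_moves(
  increments=[
    [[0, 0, 0.004], [0, 0, 0], -1],
    [[0, 0, 0.008], [0, 0, 0], -1],
    [[0, 0, 0.008], [0, 0, 0], -1],
  ],
)

```text
t: 14.9
eef_pos: [0.4507, -0.0428, 0.0788]
tool_rot: [-0.0, -0.25, 0.968, 0.0]
ft_force: [-1.2, 3.1, -0.1]
gripper_width: 0.0294
grasp_force: 59.9
```

>>> apply_moves(
  increments=[
    [[0, 0, 0.004], [0, 0, 0], -1],
    [[0, 0, 0.006], [0, 0, 0], -1],
    [[0, 0, 0.006], [0, 0, 0], -1],
  ],
)

```text
t: 15.15
eef_pos: [0.4509, -0.0428, 0.0787]
tool_rot: [-0.0, -0.25, 0.968, 0.0]
ft_force: [-6.1, 3.3, 8.5]
gripper_width: 0.0294
grasp_force: 61.2
```

>>> apply_moves(
  increments=[
    [[0, 0, 0.004], [0, 0, 0], -1],
    [[0, 0, 0.004], [0, 0, 0], -1],
    [[0, 0, 0.004], [0, 0, 0], -1],
  ],
)

```text
t: 15.4
eef_pos: [0.451, -0.0428, 0.0787]
tool_rot: [-0.0, -0.25, 0.968, 0.0]
ft_force: [-8.7, 4.3, 14.7]
gripper_width: 0.0295
grasp_force: 61.8
```

Flush: the height is 78.7 mm against 78.8 mm expected, with a firm seat at about 15 N. I ease the load and let go.

>>> apply_moves(
  increments=[
    [[0, 0, -0.006], [0, 0, 0], -1],
    [[0, 0, -0.006], [0, 0, 0], -1],
    [[0, 0, -0.006], [0, 0, 0], 0.5],
    [[0, 0, -0.006], [0, 0, 0], 1],
    [[0, 0, -0.006], [0, 0, 0], 1],
    [[0, 0, -0.006], [0, 0, 0], 1],
    [[0, 0, -0.006], [0, 0, 0], 1],
    [[0, 0, -0.006], [0, 0, 0], 1],
  ],
)

```text
t: 16.07
eef_pos: [0.4508, -0.0431, 0.0778]
tool_rot: [0.0, -0.25, 0.968, -0.0]
ft_force: [0.2, 0.7, 0.6]
gripper_width: 0.0855
grasp_force: 0.0
```

>>> apply_moves(
  increments=[
    [[0, 0, 0], [0, 0, 0], 1],
    [[0, 0, -0.08], [0, 0, 0], 1],
    [[0, 0, -0.2], [0, 0, 0], 1],
    [[0, 0, -0.35], [0, 0, 0], 1],
    [[0, 0, -0.5], [0, 0, 0], 1],
    [[0, 0, -0.6], [0, 0, 0], 1],
    [[0, 0, -0.6], [0, 0, 0], 1],
    [[0, 0, -0.6], [0, 0, 0], 1],
  ],
)

```text
t: 16.73
eef_pos: [0.4518, -0.0432, 0.23]
tool_rot: [0.002, -0.25, 0.968, -0.001]
ft_force: [-0.6, 1.0, -1.2]
gripper_width: 0.0852
grasp_force: 0.0
```

>>> apply_moves(
  increments=[
    [[0.1, -0.6, 0], [0, 0, 0], 1],
    [[0.1, -0.6, 0], [0, 0, 0], 1],
    [[0.1, -0.6, 0], [0, 0, 0], 1],
    [[0.1, -0.6, 0], [0, 0, 0], 1],
    [[0.1, -0.6, 0], [0, 0, 0], 1],
    [[0.1, -0.6, 0], [0, 0, 0], 1],
    [[0.1, -0.6, 0], [0, 0, 0], 1],
  ],
)

```text
t: 17.32
eef_pos: [0.5004, -0.1855, 0.2257]
tool_rot: [-0.001, -0.25, 0.968, 0.001]
ft_force: [-0.5, -0.8, -0.4]
gripper_width: 0.0855
grasp_force: 0.0
```

```bash
python3 - <<'E'
from h import *
im,d=snap('scene','s5'); snap('top','t5')
a=cv2.imread('pics/s5.png')[150:240,140:230];b=cv2.imread('pics/t5.png')[212:302,130:220]
cv2.imwrite('pics/c5.png',np.hstack([cv2.resize(x,(400,400),interpolation=2) for x in(a,b)]))
S=pts('scene',d)[150:240,140:230].reshape(-1,3); m=(np.linalg.norm(S[:,:2]-[.4505,-.0435],axis=1)<.009);print('top z',np.percentile(S[m][:,2],[50,90,97]))
print(bot.read_state()['eef_pos'],bot.read_state()['ft_force'])
E
```

```text
top z [0.11339572 0.11556124 0.11586605]
[ 0.50078093 -0.18499529  0.22677825] [-0.55334867  0.39468892 -0.35292954]
```

View pics/c5.png

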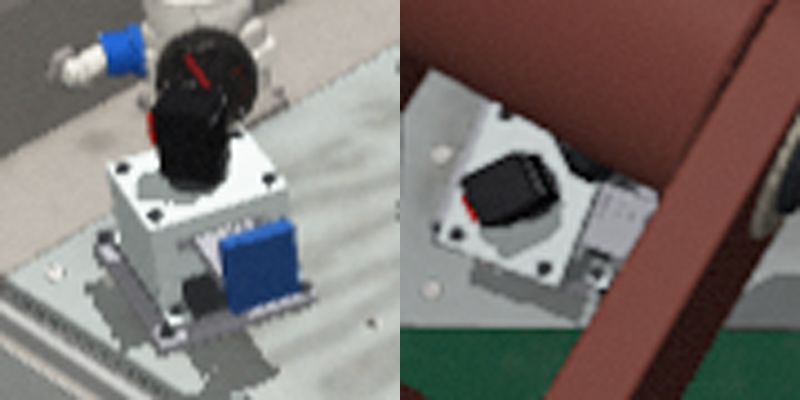

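The pin is seated: its top is at about 114 mm, as expected when flush. The red button is out, the tongue is home and the arm is clear.

```bash
python3 -c "
from workcell import bot
print(bot.sign_off())"
```

```text
the job is handed in; nothing more can be done
None
```

I pushed the tongue to its hard stop, seated the pin flush on the guide block and let go so the button sprang out; I handed in at about 17 s, with pressing forces reading no more than about 18 N.

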